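Lock and close the ice crusher

TASK

The ice crusher is loaded and about to be cranked: press the raised lever of its suction foot down past its centre so that it snaps down into the locked position, and push the open lid over so that it drops shut on the hopper. Do it by pushing gently with the fingertips or the outside of the fingers, without gripping anything; leave the crusher standing where it is, do not turn its crank, and leave the glasses and bar tools around it in their places.

Things in the scene. Friction and masses are not known exactly. Their poses are not given: they have to be found in the camera images.
- crusher: hand-cranked metal ice crusher, 215 mm tall to the hopper rim, standing loose, about 3.2 kg. Origin: centre of its underside. x points to its back (lid hinge), y to its left (foot lever), z up; crank on the -y side. Housing and hopper: radius 54 mm about z, heights 122 to 215 mm; below, column and cup within radius 65 mm; round suction foot, radius 80 mm, 36 mm high
- foot_lever (a joint): angle (rad) of the over-centre lever of the suction foot: 0 = raised 55 degrees above horizontal (unlocked), 0.90 = down, 3 degrees above horizontal (locked, hard stop). Its spring drives it to the nearer end, away from the centre at 0.45: 0.34 N m at the ends, zero at the centre. So about 8 N down, 40 mm from the pivot, starts it, and past 0.45 it snaps down by itself
- lever_pivot (a point): middle of the foot lever's hinge pin, at (0, 86, 34) mm in the crusher's frame; pin along the crusher's x. The lever is a straight flat metal bar reaching 98 mm from here, swinging in the crusher's y-z plane; 18 mm wide, 6 mm thick, with a paddle 28 mm wide and 8 mm thick on its last 34 mm
- lever_pad (a point): middle of the upper face of the lever's paddle, 80 mm along the lever from the pivot (moves with the lever). Lever raised: at (0, 129, 102) mm in the crusher's frame; lever down: at (0, 166, 43) mm
- lid (a joint): angle (rad) of the hinged hopper lid: 0 = shut flat on the hopper, 1.57 = upright, 1.9 = open, leaning back on its stop. No spring: its own weight (130 g) drops it shut, damped, from anything less than 1.5
- lid_hinge (a point): middle of the lid's hinge pin at the back of the hopper rim, at (59, 0, 216.5) mm in the crusher's frame; the pin runs along the crusher's y axis
- lid_edge (a point): point on the tongue of the lid's free edge, 115 mm from the hinge pin (moves with the lid). The lid is a metal disc 112 mm across, 7 mm thick; its tongue, 24 mm wide, reaches 129 mm from the pin. Shut, this point is at the front of the hopper; open, about 109 mm above and 37 mm behind the hinge
- crank_knob (a point): middle of the dark wooden knob of the crank (knob 36 mm long, 22 mm diameter), hanging on the crusher's -y side about 66 mm below the crank shaft, which is 150 mm up; leave alone
- tumbler_a: smoky grey glass tumbler, 78 mm across the rim, 88 mm tall, 260 g; origin at the centre of its underside; leave alone
- tumbler_b: second tumbler like it; leave alone
- jigger: steel hourglass measure, 45 mm across, 80 mm tall; origin at the centre of its underside; leave alone
- coaster: round white ceramic coaster, 100 mm across, 8 mm thick, lying flat; origin at the centre of its underside; leave alone
- decanter: empty clear teardrop decanter, 164 mm across at 40 mm height, 212 mm tall, 850 g; origin at the centre of its underside; leave alone
- scoop: matte black ice scoop lying on the bar top, 215 mm long along its x axis (bowl at +x, 60 mm wide, 35 mm high); origin under the handle's root, about mid-length; leave alone

How it is judged (in metres and radians):
At the end, for the whole second after the job is handed in: The foot lever rests in its locked position (joint above 0.82 of 0.90 rad), the lid lies shut and still (below 0.08 rad), the crusher stands upright within 20 mm of where it was, the crank knob within 25 mm, and every glass and bar tool within 20 mm of where it was (value of joint foot_lever above 0.82 rad and value of joint lid below 0.08 rad and velocity of joint lid between -0.2 and 0.2 rad/s and distance of each of crusher, tumbler_a, tumbler_b, jigger, coaster, decanter, scoop from where it was at the start of the episode below 0.02 m and angle between crusher's own z axis and vertical below 0.05 rad and distance of crank_knob from where it was at the start of the episode below 0.025 m); the robot touches nothing.
It fails at once if the crusher is shoved more than 20 mm, lifted or tipped by more than 6 degrees (distance of crusher from where it was at the start of the episode above 0.02 m or angle between crusher's own z axis and vertical above 0.1 rad).
It fails at once if the crank is turned (its knob shifts more than 25 mm) (distance of crank_knob from where it was at the start of the episode above 0.025 m).
It fails at once if a glass or bar tool is shifted or lifted by more than 20 mm (distance of any of tumbler_a, tumbler_b, jigger, coaster, decanter, scoop from where it was at the start of the episode above 0.02 m).
It fails at once if the lever or lid is gripped or rammed (more than 38 N between it and the fingers) (contact force between the fingers and foot_lever above 38 N or contact force between the fingers and lid above 38 N).
It also fails if it takes over 48 s, if anything falls off the work surface, if the arm or the gripper's body presses on something with over 40 N, if the wrist force passes 120 N, or if a joint passes its speed limit or range.

ROBOT

A 6-joint arm with a two-finger parallel gripper is mounted at the origin on the work surface. World frame = base frame: x ahead of the robot, y to its left, z up, the work surface at z = 0. Lengths are in m, angles in degrees, forces in N, time in s.
With the tool pointing down it reaches from about 0.4 to 0.825 m from the base axis. Payload 7 kg.
Tool frame: the origin (TCP) lies at the very end of the fingers, on their centre line; the grasp point (between the pads) lies 19 mm behind it (ctrl.grip_point_offset is the distance from the TCP to the grasp point, in m); x points along the fingers, z is the direction in which the jaws open and shut, and the axes are right-handed (so a half turn about x gives the same grasp; the last joint's range is limited). The gripper opens to 88 mm and grips with 3 to 60 N. Pads are 19 mm wide; open, the fingers measure 130 mm over their backs; the gripper's body (78 mm by 193 mm) begins 47 mm behind the grasp point.
Start: joints at [-54.081, 20.546, 0.682, 0, -70.136, -16.507], TCP at [0.224, -0.637, 0.227] pointing down, gripper open.
Joint ranges: [-176.03, 176.03], [-82.01, 121.73], [-58.28, 71.71], [-173.87, 95.51], [-174.79, -0.11], [-173.66, 173.66]. Speed limits (degrees/s): [136.94, 136.94, 172.46, 180, 180, 180].

INTERFACE

Orientations are given as [roll, pitch, yaw] about the fixed x, y, z axes, in that order (R = Rz(yaw) Ry(pitch) Rx(roll)).
In Python, from plant import get_obs, snapshot, calibration, close_job, ctrl gives the robot as it stands.
- The arm moves only by the tool move_arm, never from a script. Its argument "commands" is a list that holds one entry, the list of rows, each a list of 4 numbers: the shift along the tool's x, y, z in cm, then the turn about the tool's x in rad. In form: [[[dx, dy, dz, spin], ...]]. A call has 1 to 8 rows; each row shifts and turns the commanded pose from where the row before left it, along the tool's axes as they then stand; what a row does not reach is not made up. A row lasts 1/10 s, in which the tool goes at most 50 mm and 8.59 degrees, less where a joint would pass 70% of its speed; a pose out of reach is approached as far as the arm can. A call with a gripper value outside its range is refused whole. "jaw" is the finger opening in cm, from 0 to 8.76, set as the call begins (left out, the last holds). The fingers move at their own pace and stop on an object; the grip force is fixed at half the most. Time passes only in rows, so rows that do not move let the fingers close. It gives the time, the measured TCP pose, the force and the opening at its end, in the units of the state.
- get_obs(): the state, without advancing time (a new reading comes with each control period).
- snapshot(name): name is "scene" or "top" or "wrist"; returns (picture, depth): 420x560x3 uint8, red, green, blue; 420x560 float32, m along the optical axis (not along the pixel's ray), 0 where there is no reading.
- calibration(name): a dict with "mtx" (3x3 intrinsics, pixels), "T" (4x4, takes a point from camera to world coordinates); the wrist camera has in their place "tool_from_camera" (4x4, takes a point from camera to tool coordinates, whose origin is the TCP and whose axes are the tool frame's). Camera axes: x right, y up, looking along -z (the intrinsics and any distortion apply to the point x, -y, -z); pixel columns grow to the right and rows downward; lengths in m; the calibration is good to about 2 mm. A picture is of the moment at which its call begins: read the wrist's pose just before it. calibration takes no time and is no camera call.
- close_job(): hands the job in, once; it reports no verdict.
The state is a dict: "clock": time; "joint_pos": joint angles; "qvel": joint speeds; "tau": joint torques, N m; "tool_pos": TCP position; "orientation": TCP orientation; "force": force on the tool from outside, world axes, zero at the start; "moment": the same for the moment, N m; "opening": finger opening in m.
Only numpy, scipy, OpenCV 4.12 (cv2) and the standard library are available. Lean on these libraries where they do the work, as an engineer would, in place of code of your own. Each camera call takes 0.05 s, during which the arm holds its last target. There are 200 camera calls.

## Working session

There is one attempt and no reset: what is moved stays moved. The work goes in short steps, Python scripts to look and compute and a tool call to move; the robot and the scene stay as the last step left them, time stands still between calls to the robot, and variables do not carry over. Pictures are saved under pics/ and viewed, about 8 in all and at most 12, crops included, and the job is handed in when it is done.

Besides the shell and the picture viewer there is one more tool, called after "Emit:" by a JSON object that holds its "fn" and its "kwargs". move_arm: Moves the arm, as the interface text tells. Its arguments: {"type":"object","properties":{"commands":{"type":"array"},"jaw":{"type":"number"}},"required":["commands"]}

```bash
mkdir -p pics; cat > h.py <<'E'
import numpy as np, cv2
from plant import get_obs, snapshot, calibration, close_job, ctrl
def cloud(name):
    p,d=snapshot(name); c=calibration(name); K=np.array(c["mtx"]); T=np.array(c["T"])
    v,u=np.mgrid[0:420,0:560]; X=(u-K[0,2])/K[0,0]*d; Y=(v-K[1,2])/K[1,1]*d
    P=np.stack([X,-Y,-d,np.ones_like(d)],-1)@T.T
    P=P[...,:3]; P[d==0]=np.nan
    return p,P
E
python3 - <<'E'
from h import *
for n in("scene","top"):
    p,P=cloud(n); cv2.imwrite(f"pics/{n}.png",cv2.cvtColor(p,cv2.COLOR_RGB2BGR)); np.save(n+".npy",P)
    c=calibration(n);print(n,c["T"],c["mtx"],[k for k in c])
print(get_obs())
E
```

```text
scene [[-0.52148479 -0.47768603  0.70701462  1.39069489]
 [ 0.853239   -0.29783191  0.42811139  0.51042907]
 [ 0.00606869  0.82650603  0.56289516  0.8247071 ]
 [ 0.          0.          0.          1.        ]] [[408.00412385   0.         275.60817715]
 [  0.         408.00412385 206.12414354]
 [  0.           0.           1.        ]] ['mtx', 'T']
top [[-0.02184579  0.98930412 -0.14422244  0.39594004]
 [-0.99974043 -0.02255015 -0.00325084  0.00229863]
 [-0.0064683   0.14411399  0.98953995  1.25809656]
 [ 0.          0.          0.          1.        ]] [[486.39619098   0.         274.18565421]
 [  0.         486.39619098 213.05641503]
 [  0.           0.           1.        ]] ['mtx', 'T']
{'clock': 0.1, 'joint_pos': array([-5.40809484e+01,  2.05864637e+01,  6.39666064e-01, -1.67947792e-02,
       -7.01352654e+01, -1.65069290e+01]), 'qvel': array([ 0.06233367, -0.15399152,  0.16813169,  0.06916109, -0.06030596,
       -0.16569308]), 'tau': array([ 4.80056369e-04, -5.84162521e+01,  2.93751007e+01,  7.01547280e+00,
        1.02054072e-02, -5.66768222e-05]), 'tool_pos': array([ 0.22417384, -0.6362354 ,  0.22573401]), 'orientation': array([  5.61752694,  89.9164314 , 115.02393134]), 'force': array([-0.29029767,  0.37544347, -0.18299604]), 'moment': array([ 0.00809825, -0.01802336,  0.00124556]), 'opening': 0.08753506455086349}
```

View pics/scene.png

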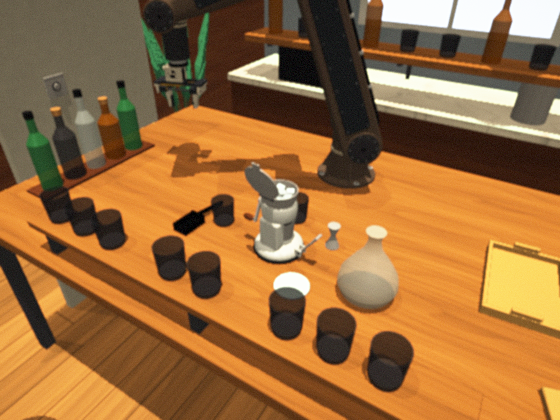

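View pics/top.png

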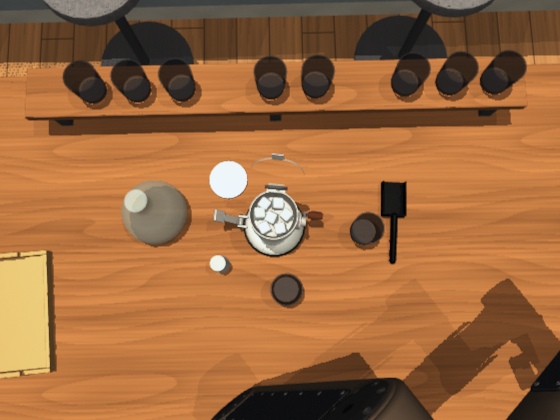

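The scene picture shows the crusher at about (280,225), with the lever to the right at (315,242) and the lid open at (262,180). In the top picture the hopper is at (274,214), the lever paddle at (221,215), the hinge at (276,187) and the lid edge at (278,157). The decanter, jigger and coaster are around the lever side. Next I'll measure from an enlarged crop.

```bash
python3 - <<'E'
from h import *
im=cv2.imread("pics/top.png")[140:310,200:340]; cv2.imwrite("pics/topc.png",cv2.resize(im,None,fx=3.5,fy=3.5,interpolation=cv2.INTER_CUBIC))
im=cv2.imread("pics/scene.png")[150:290,210:350]; cv2.imwrite("pics/scc.png",cv2.resize(im,None,fx=4,fy=4,interpolation=cv2.INTER_CUBIC))
P=np.load("top.npy")
for n,(u,v) in dict(pad=(220,215),pad2=(224,216),hinge=(276,188),lidedge=(278,157),jig=(219,264),coast=(228,180),knob=(315,216),tumA=(286,289),tumB=(365,231),dec=(136,202),decbody=(156,213)).items(): print(n,P[v,u].round(4))
def circ(Q):
    A=np.c_[2*Q[:,:2],np.ones(len(Q))];s=np.linalg.lstsq(A,(Q[:,:2]**2).sum(1),rcond=None)[0];return s[:2],np.sqrt(s[2]+s[0]**2+s[1]**2)
R=P.reshape(-1,3); near=np.hypot(R[:,0]-.59,R[:,1])<.1
for lo,hi in((.02,.045),(.2,.222)):
    Q=R[near&(R[:,2]>lo)&(R[:,2]<hi)]; print(lo,len(Q),Q[:,:2].min(0),Q[:,:2].max(0),np.median(Q,0))
S=np.load("scene.npy").reshape(-1,3)
for nm,C in(("top",R),("scene",S)):
    m=(C[:,2]>.23)&(abs(C[:,1])<.12)&(C[:,0]>.5)&(C[:,0]<.85);Q=C[m];print(nm,"lid",len(Q),Q.min(0),Q.max(0),Q.mean(0))
    if len(Q)>20: _,_,V=np.linalg.svd(Q-Q.mean(0),full_matrices=False);print("normal",V[2])
    m=(C[:,2]>.04)&(C[:,2]<.14)&(C[:,1]>.065)&(C[:,1]<.16)&(abs(C[:,0]-.58)<.06);Q=C[m];print("lever",len(Q));
    if len(Q)>5:
        print(Q[np.argsort(Q[:,1])][::max(1,len(Q)//14)].round(3).tolist())
E
```

```text
pad [0.5624 0.1361 0.1039]
pad2 [0.5612 0.1276 0.0941]
hinge [6.023e-01 6.000e-04 2.194e-01]
lidedge [ 0.642  -0.0046  0.3304]
jig [0.4465 0.1421 0.0793]
coast [0.6692 0.126  0.0051]
knob [ 0.5554 -0.0918  0.0995]
tumA [ 0.3826 -0.0194  0.0034]
tumB [ 0.5264 -0.2275  0.0045]
dec [0.579  0.3058 0.2161]
decbody [0.565  0.2803 0.1422]
0.02 424 [ 0.49015351 -0.06644159] [0.58549859 0.09529975] [0.52208406 0.04232028 0.03357662]
0.2 1293 [ 0.49143878 -0.0459598 ] [0.6074467  0.06058204] [0.5488853  0.00999463 0.20744779]
top lid 135 [ 0.60386281 -0.05516913  0.23022707] [0.64673004 0.05081218 0.34250989] [ 0.6372021  -0.00462449  0.31828609]
normal [-0.94052932  0.10859319  0.32188837]
lever 285
[[0.565, 0.075, 0.043], [0.567, 0.088, 0.042], [0.555, 0.093, 0.04], [0.561, 0.1, 0.052], [0.554, 0.105, 0.054], [0.563, 0.111, 0.063], [0.566, 0.117, 0.076], [0.553, 0.122, 0.079], [0.566, 0.128, 0.093], [0.563, 0.132, 0.101], [0.565, 0.134, 0.099], [0.552, 0.138, 0.106], [0.566, 0.142, 0.116], [0.559, 0.145, 0.111], [0.561, 0.149, 0.113]]
scene lid 679 [ 0.60923141 -0.05553665  0.23007447] [0.64893219 0.05613531 0.33913282] [0.63152866 0.00467461 0.28139867]
normal [-0.9486134   0.10479309  0.2985817 ]
lever 88
[[0.541, 0.079, 0.04], [0.569, 0.088, 0.041], [0.566, 0.093, 0.041], [0.568, 0.097, 0.04], [0.565, 0.105, 0.053], [0.568, 0.11, 0.058], [0.566, 0.118, 0.071], [0.57, 0.123, 0.076], [0.574, 0.133, 0.091], [0.57, 0.138, 0.09], [0.575, 0.143, 0.106], [0.575, 0.146, 0.104], [0.569, 0.148, 0.112], [0.562, 0.151, 0.115], [0.557, 0.152, 0.112]]
```

View pics/topc.png

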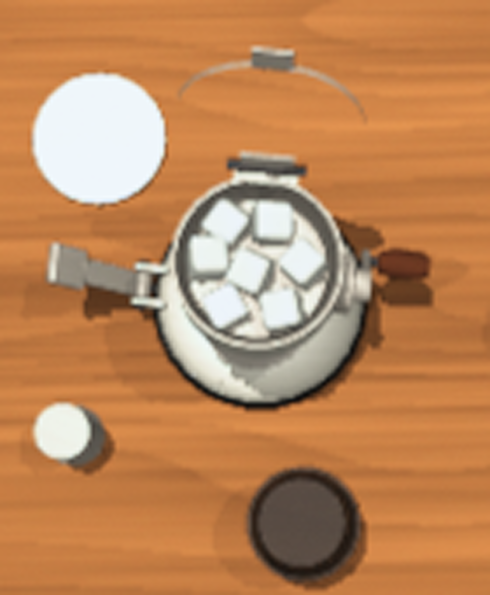

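View pics/scc.png

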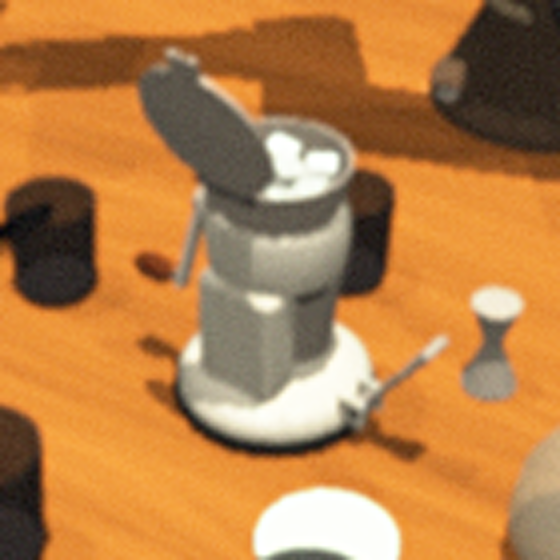

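Emit:
{"fn": "move_arm", "kwargs": {"commands": [[[-2.2,0,0,-0.14],[-2.2,0,0,-0.14],[-2.2,0,0,-0.14],[-2.2,0,0,-0.14],[-2.2,0,0,-0.14],[-2.2,0,0,-0.14],[-2.2,0,0,-0.14],[-2.2,0,0,-0.14]]], "jaw": 0}}

```text
clock: 0.9
tool_pos: [0.2243, -0.6364, 0.403]
orientation: [-60.6, 90.0, 113.3]
force: [-0.2, 0.2, -0.2]
opening: 0.0292
```

```bash
cat > go.py <<'E'
import sys; from h import *
from scipy.spatial.transform import Rotation as Ro
o=get_obs();R=Ro.from_euler("xyz",o["orientation"],degrees=True).as_matrix()
C=np.array([.545,.007,0]);a=np.radians(-6.3);xc=np.array([np.cos(a),np.sin(a),0]);yc=np.array([-xc[1],xc[0],0])
d=o["tool_pos"]-C
print("t",o["clock"],"tcp",o["tool_pos"].round(4),"crusher frame",(d@xc).round(4),(d@yc).round(4),"j",o["joint_pos"].round(1),"F",o["force"].round(1))
print("tool z dir",np.degrees(np.arctan2(R[1,2],R[0,2])).round(2),"tool x",R[:,0].round(3),"open",o["opening"])
if len(sys.argv)>3:
    t=np.array(list(map(float,sys.argv[1:4]))); g=C+t[0]*xc+t[1]*yc; g[2]=t[2]
    print("goal",g,"tool cm",(R.T@(g-o["tool_pos"])*100).round(2))
E
python3 go.py 0.16 0 0.40
```

```text
t 0.9 tcp [ 0.2243 -0.6364  0.403 ] crusher frame -0.2482 -0.6747 j [-54.1  17.8  18.9  -0.  -91.2  48. ] F [-0.2  0.2 -0.2]
tool z dir 173.92 tool x [-0.     0.001 -1.   ] open 0.02918489752861086
goal [ 0.70403375 -0.01055749  0.4       ] tool cm [  0.33 -67.31 -41.08]
```

Emit:
{"fn": "move_arm", "kwargs": {"commands": [[[0,-4.2,-2.6,0],[0,-4.2,-2.6,0],[0,-4.2,-2.6,0],[0,-4.2,-2.6,0],[0,-4.2,-2.6,0],[0,-4.2,-2.6,0],[0,-4.2,-2.6,0],[0,-4.2,-2.6,0]]]}}

```text
clock: 1.7
tool_pos: [0.4693, -0.324, 0.4025]
orientation: [-57.1, 90.0, 116.4]
force: [0.5, -0.0, 0.4]
opening: 0.0003
```

Emit:
{"fn": "move_arm", "kwargs": {"commands": [[[0,-4.2,-2.6,0],[0,-4.2,-2.6,0],[0,-4.2,-2.6,0],[0,-4.2,-2.6,0],[0,-4.2,-2.6,0],[0,-4.2,-2.6,0],[0,-4.2,-2.6,0],[0,-4.2,-2.6,0]]]}}

```text
clock: 2.5
tool_pos: [0.7136, -0.0135, 0.4022]
orientation: [8.0, 90.0, -178.4]
force: [0.9, -2.1, -0.1]
opening: 0.0006
```

```bash
python3 go.py 0.16 0 0.305; python3 - <<'E'
from h import *
p,P=cloud("scene");cv2.imwrite("pics/s2.png",cv2.cvtColor(p,cv2.COLOR_RGB2BGR))
E
```

```text
t 2.5 tcp [ 0.7136 -0.0135  0.4022] crusher frame 0.1699 -0.0019 j [ 14.5  21.9  24.8  -0.  -92.9 -20.9] F [ 0.9 -2.1 -0.1]
tool z dir 173.59 tool x [-0.001 -0.    -1.   ] open 0.0005748671078977354
goal [ 0.70403375 -0.01055749  0.305     ] tool cm [ 9.72 -0.18  0.98]
```

View pics/s2.png

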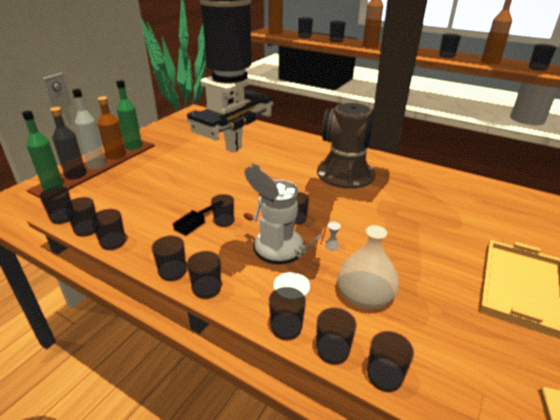

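The picture shows the fingertips at about (234,150), with the lid's tongue at (252,167). I'll check that by projecting the reported TCP.

```bash
python3 - <<'E'
from h import *
c=calibration("scene");T=np.linalg.inv(c["T"]);K=c["mtx"]
for q in ([.7136,-.0135,.4022],[.640,-.0036,.3255],[.559,.135,.102],[.545,.007,.0]):
    v=T@np.r_[q,1]; print(q,K[0][0]*v[0]/-v[2]+K[0][2],-K[1][1]*v[1]/-v[2]+K[1][2])
p,P=cloud("scene");print(P[148,234],P[120,234])
E
```

```text
[0.7136, -0.0135, 0.4022] 233.7575424098888 149.62853050204916
[0.64, -0.0036, 0.3255] 255.78036413006518 166.94041191532403
[0.559, 0.135, 0.102] 314.09386188426765 237.2722294251258
[0.545, 0.007, 0.0] 277.6732601922004 246.9069643482856
[7.30590007e-01 5.91657803e-04 4.17086453e-01] [0.73994405 0.01202457 0.48922857]
```

Emit:
{"fn": "move_arm", "kwargs": {"commands": [[[3.2,0,0,0],[3.2,0,0,0],[3.2,0,0,0],[0,0,1.5,0],[0,0,1.5,0],[0,0,0,0]]]}}

```text
clock: 3.2
tool_pos: [0.6817, -0.0121, 0.3067]
orientation: [0.1, 90.0, 173.7]
force: [-0.9, -0.2, 0.2]
opening: 0.0006
```

Emit:
{"fn": "move_arm", "kwargs": {"commands": [[[0,0,0.7,0],[0,0,0.7,0],[0,0,0.7,0],[0,0,0.7,0],[0,0,0.7,0],[0,0,0.7,0],[0,0,0.7,0],[0,0,0.7,0]]]}}

```text
clock: 4.0
tool_pos: [0.6267, -0.0056, 0.3066]
orientation: [-100.3, 90.0, 73.2]
force: [0.5, -0.4, 0.8]
opening: 0.0005
```

```bash
python3 go.py; python3 - <<'E'
from h import *
p,P=cloud("scene");cv2.imwrite("pics/s3.png",cv2.resize(cv2.cvtColor(p,cv2.COLOR_RGB2BGR)[70:290,190:390],None,fx=2.5,fy=2.5))
E
```

```text
t 4.0 tcp [ 0.6267 -0.0056  0.3066] crusher frame 0.0826 -0.0036 j [ 17.3  13.8   1.6  -0.  -77.8 -23.7] F [ 0.5 -0.4  0.8]
tool z dir 173.59 tool x [ 0.  0. -1.] open 0.0004920384439509764
```

View pics/s3.png

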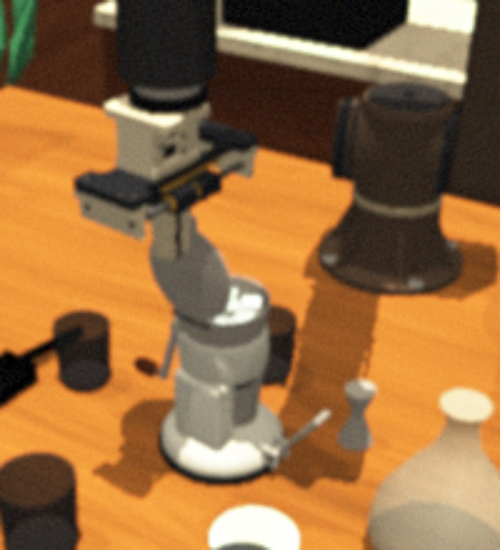

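The picture shows the lid near upright with the fingers behind it at about (178,235). I'll keep pushing.

Emit:
{"fn": "move_arm", "kwargs": {"commands": [[[0,0,0.7,0],[0,0,0.7,0],[0,0,0.7,0],[0,0,0.7,0],[0,0,0.3,0],[0,0,0,0],[0,0,0,0],[0,0,0,0]]]}}

```text
clock: 4.85
tool_pos: [0.5967, -0.0023, 0.3065]
orientation: [43.8, 90.0, -142.6]
force: [0.4, 1.2, -0.0]
opening: 0.0005
```

```bash
python3 go.py 0 0.105 0.4; python3 - <<'E'
from h import *
p,P=cloud("scene");cv2.imwrite("pics/s4.png",cv2.resize(cv2.cvtColor(p,cv2.COLOR_RGB2BGR)[70:290,190:390],None,fx=2.5,fy=2.5))
E
```

```text
t 4.85 tcp [ 0.5967 -0.0023  0.3065] crusher frame 0.0524 -0.0035 j [ 18.5  10.9  -2.2   0.  -76.9 -25. ] F [ 0.4  1.2 -0. ]
tool z dir 173.58 tool x [-0. -0. -1.] open 0.0004784880924375807
goal [0.5565221 0.1113659 0.4      ] tool cm [ -9.36 -10.84   5.26]
```

View pics/s4.png

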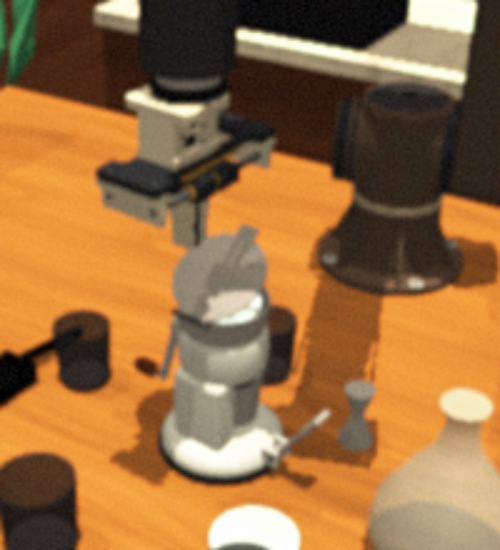

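The picture shows the lid past vertical and falling shut, clear of the fingers. Next I'll move over to the lever side.

Emit:
{"fn": "move_arm", "kwargs": {"commands": [[[-1,0,0,0],[0,-2.2,1.1,0],[0,-2.2,1.1,0],[0,-2.2,1.1,0],[0,-2.2,1.1,0],[0,-2.1,0.9,0],[0,0,0,0]]]}}

```text
clock: 5.6
tool_pos: [0.5558, 0.114, 0.3174]
orientation: [-137.6, 89.9, 36.1]
force: [0.4, -0.2, -0.7]
opening: 0.0003
```

```bash
python3 go.py 0 0.105 0.1; python3 - <<'E'
from h import *
p,P=cloud("scene");cv2.imwrite("pics/s5.png",cv2.resize(cv2.cvtColor(p,cv2.COLOR_RGB2BGR)[70:290,190:390],None,fx=2.5,fy=2.5))
E
```

```text
t 5.6 tcp [0.5558 0.114  0.3174] crusher frame -0.001 0.1075 j [ 31.3   7.7  -4.7  -0.  -77.6 -37.6] F [ 0.4 -0.2 -0.7]
tool z dir 173.71 tool x [ 0.001  0.001 -1.   ] open 0.0002826024939875692
goal [0.5565221 0.1113659 0.1      ] tool cm [21.74  0.27 -0.08]
```

View pics/s5.png

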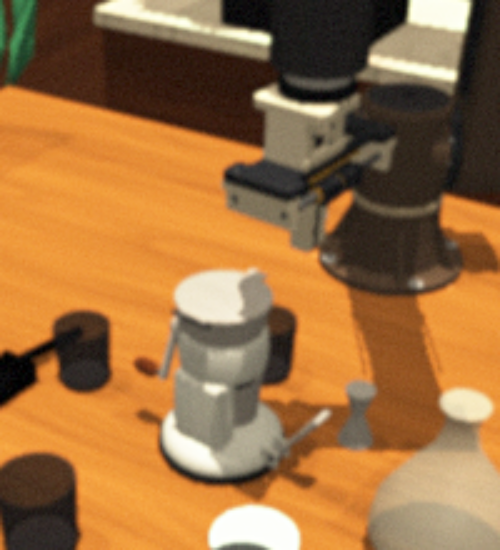

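The lid is now flat on the hopper at (222,300) in the crop. I'll lower the fingers into the space inboard of the lever.

Emit:
{"fn": "move_arm", "kwargs": {"commands": [[[3,0.1,0,0],[3,0,0,0],[3,0,0,0],[3,0,0,0],[3,0,0,0],[3,0,0,0],[2.5,0,0,0],[0,0,0,0]]]}}

```text
clock: 6.45
tool_pos: [0.5543, 0.1094, 0.1085]
orientation: [32.1, 89.6, -154.4]
force: [-0.3, -0.2, 0.4]
opening: 0.0006
```

```bash
python3 go.py 0 0.105 0.1; python3 - <<'E'
from h import *
p,P=cloud("scene");cv2.imwrite("pics/s6.png",cv2.resize(cv2.cvtColor(p,cv2.COLOR_RGB2BGR)[150:290,230:390],None,fx=3.5,fy=3.5))
E
```

```text
t 6.45 tcp [0.5543 0.1094 0.1085] crusher frame -0.002 0.1028 j [ 31.   16.5 -22.   -0.  -51.8 -37.4] F [-0.3 -0.2  0.4]
tool z dir 173.51 tool x [-0.006 -0.003 -1.   ] open 0.0005520641848389368
goal [0.5565221 0.1113659 0.1      ] tool cm [ 0.85 -0.23 -0.21]
```

View pics/s6.png

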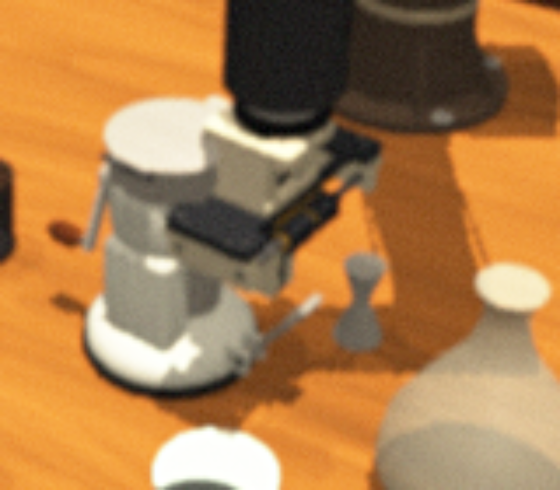

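The fingertips are inboard of the lever paddle (310,303 in the crop), the jigger is clear and nothing is touching. I'll start the push outwards and down.

Emit:
{"fn": "move_arm", "kwargs": {"commands": [[[0.5,-0.3,0,0],[0.5,-0.4,0,0],[0.3,-0.5,0,0],[0.3,-0.5,0,0],[0.3,-0.5,0,0],[0.3,-0.5,0,0]]]}}

```text
clock: 7.1
tool_pos: [0.559, 0.1379, 0.0895]
orientation: [86.8, 90.0, -99.6]
force: [0.1, -4.3, 1.1]
opening: 0.0005
```

Emit:
{"fn": "move_arm", "kwargs": {"commands": [[[0.4,-0.4,0,0],[0.4,-0.4,0,0],[0.4,-0.4,0,0],[0.4,-0.4,0,0],[0,0,0,0]]]}}

```text
clock: 7.6
tool_pos: [0.5606, 0.1544, 0.0728]
orientation: [12.9, 90.0, -173.5]
force: [-0.3, -0.6, -0.2]
opening: 0.0003
```

```bash
python3 go.py 0 0.105 0.1; python3 - <<'E'
from h import *
p,P=cloud("scene");cv2.imwrite("pics/s7.png",cv2.resize(cv2.cvtColor(p,cv2.COLOR_RGB2BGR)[150:290,230:390],None,fx=3.5,fy=3.5))
E
```

```text
t 7.6 tcp [0.5606 0.1544 0.0728] crusher frame -0.0007 0.1482 j [ 34.6  20.1 -22.3  -0.  -47.6 -41. ] F [-0.3 -0.6 -0.2]
tool z dir 173.61 tool x [-0.001 -0.    -1.   ] open 0.0002580898247386532
goal [0.5565221 0.1113659 0.1      ] tool cm [-2.72  4.32 -0.08]
```

View pics/s7.png

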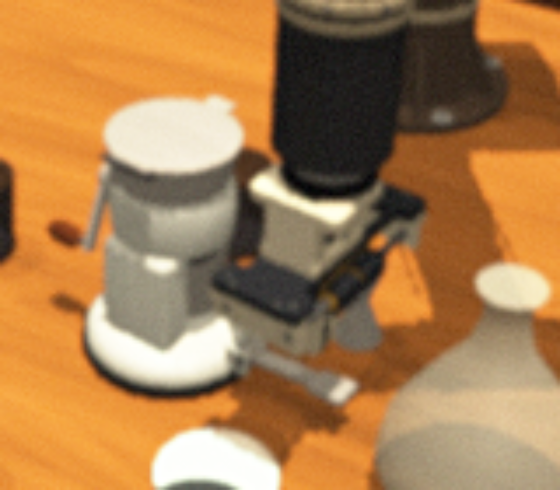

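The lever has snapped down, with its paddle at about (335,387) in the crop, and the force has dropped to zero. I'll retreat straight up and check.

Emit:
{"fn": "move_arm", "kwargs": {"commands": [[[-2,0,0,0],[-3,0,0,0],[-4,0,0,0],[-4,0,0,0],[-4,0,0,0],[-4,0,0,0],[-4,0,0,0],[0,0,0,0]]]}}

```text
clock: 8.45
tool_pos: [0.563, 0.1543, 0.3304]
orientation: [-150.4, 89.4, 23.2]
force: [-0.0, -0.3, -0.0]
opening: 0.0001
```

Emit:
{"fn": "move_arm", "kwargs": {"commands": [[[-2,3,4,0],[0,0,5,0],[0,0,5,0],[0,0,3,0],[0,0,0,0],[0,0,0,0],[0,0,0,0],[0,0,0,0]]]}}

```text
clock: 9.25
tool_pos: [0.3922, 0.1447, 0.3417]
orientation: [55.5, 89.9, -131.0]
force: [0.3, 0.1, -0.4]
opening: 0.0006
```

```bash
python3 go.py; python3 - <<'E'
from h import *
s,S=cloud("scene");p,P=cloud("top")
cv2.imwrite("pics/f.png",cv2.cvtColor(np.vstack([cv2.resize(s[130:310,180:430],(800,300)) if 0 else s[150:290],p[130:310]]),cv2.COLOR_RGB2BGR))
for nm,A in(("scene",S),("was",np.load("scene.npy"))):
    C=A.reshape(-1,3)
    m=(C[:,1]>.12)&(C[:,1]<.2)&(abs(C[:,0]-.565)<.03)&(C[:,2]>.02)&(C[:,2]<.14);print(nm,"lever",C[m].min(0),C[m].max(0),np.median(C[m],0))
    m=(C[:,2]>.205)&(C[:,2]<.36)&(abs(C[:,1])<.08)&(abs(C[:,0]-.56)<.1);print("lid z",np.percentile(C[m][:,2],[5,50,95,100]))
E
```

```text
t 9.25 tcp [0.3922 0.1447 0.3417] crusher frame -0.167 0.1201 j [ 47.6  -8.2 -17.4   0.  -80.8 -54. ] F [ 0.3  0.1 -0.4]
tool z dir 173.53 tool x [-0.001 -0.001 -1.   ] open 0.000550220483548643
scene lever [0.55198061 0.12125766 0.03156389] [0.58285665 0.19379046 0.04473512] [0.56726686 0.16492982 0.03984688]
lid z [0.20940944 0.21937153 0.22229721 0.22428016]
was lever [0.54948436 0.12078857 0.07027674] [0.57969079 0.15378121 0.11604638] [0.5700723  0.14373303 0.1084941 ]
lid z [0.20669233 0.26236296 0.31924382 0.33913282]
```

View pics/f.png

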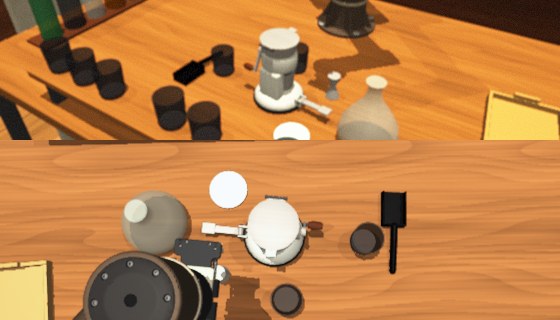

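The lid lies flat with its top at z 0.222, the lever is down with its paddle at z about 0.04, and the surrounding items haven't moved. Handing in.

```bash
python3 -c "
from plant import close_job; print(close_job())"
```

```text
the job is handed in; nothing more can be done
None
```

The lid is shut and the foot lever is snapped down into its locked position. I handed the job in at about 9.3 s of the 48 s allowed; it reported no verdict.

- **Lid:** I pushed it over from behind with the closed fingers, and it dropped shut on its own. The last check put its top surface flat at about 0.222 m.
- **Lever:** I pushed the paddle outwards and down from its inner side, and it snapped down past centre. The paddle now measures about 0.04 m high, against 0.043 m expected when locked. The highest force shown in the readings was about 4.4 N.
- **Surroundings:** In the final scene and top pictures the crusher, crank and bar items look unmoved, and the arm stands clear. I judged this by eye and did not measure each item. The arm partly hides the jigger in the last top picture, but it is visible in its place in the scene picture.

No check failed or disagreed.

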